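# Pop the charged battery pack out of its bay and stop it with a finger

## Robot

A 6-joint arm with a two-finger parallel gripper is mounted at the origin on the work surface. World frame = base frame: x ahead of the robot, y to its left, z up, the work surface at z = 0. Lengths are in m, angles in rad, forces in N, time in s.
With the tool pointing down it reaches from about 0.35 to 0.775 m from the base axis. Payload 5.5 kg.
Tool frame: the origin (TCP) lies at the very end of the fingers, on their centre line; the grasp point (between the pads) lies 19 mm behind it; z points along the fingers, y is the direction in which the jaws open and shut (so a half turn about z gives the same grasp; the last joint's range is limited). The gripper opens to 85 mm and grips with 20 to 120 N. Pads are 22 mm wide; open, the fingers measure 114 mm over their backs; the gripper's body (76 mm by 85 mm) begins 54 mm behind the grasp point. The pads swing forward as they close: fully open they stand 13 mm farther back than shut.
Start: joints at [-1.377, 0.313, 0.046, 1.304, 0, 1.431], TCP at [0.188, -0.543, 0.231] pointing down, gripper open.
Joint ranges: [-2.76, 2.76], [-0.86, 1.69], [-1.03, 1.26], [-2.2, 2.34], [-1.47, 1.5], [-3.14, 3.14]. Speed limits (rad/s): [2.57, 2.57, 3.14, 3.14, 3.14, 3.14].

## Interface

Orientations are given as a unit quaternion [w, x, y, z].
In Python, from workcell import get_state, vision, workorder, silhouettes, tip_of gives the robot as it stands.
- The arm moves only by the shell command python3 -m inch 'ROWS' [FORCE]. ROWS is JSON, a list of rows, each a list of 7 numbers: the shift along the tool's x, y, z in cm, then the turn, a rotation vector about the tool's x, y, z in degrees, then the finger opening in cm, from 0 to 8.54. In form: [[dx, dy, dz, rx, ry, rz, hand], ...]. A call has 1 to 5 rows; each row shifts and turns the commanded pose from where the row before left it, along the tool's axes as they then stand; what a row does not reach is not made up. A row lasts 1/10 s, in which the tool goes at most 50 mm and 8.59 degrees, less where a joint would pass 70% of its speed; a pose out of reach is approached as far as the arm can. A call with a gripper value outside its range is refused whole. The fingers move at their own pace and stop on an object; FORCE is the grip in N (left out, the last holds). Time passes only in rows, so rows that do not move let the fingers close. It gives the time, the measured TCP pose, the force and the opening at its end, in the units of the state.
- get_state(): the state, without advancing time (a new reading comes with each control period).
- vision.read_camera(name): name is "scene" or "top" or "wrist"; returns a dict with "pixels" (400x640x3 uint8, red, green, blue), "depth" (400x640 float32, m along the optical axis (not along the pixel's ray), 0 where there is no reading), "mtx" (3x3 intrinsics, pixels), "T" (4x4, takes a point from camera to world coordinates); the wrist camera has in their place "tool_from_camera" (4x4, takes a point from camera to tool coordinates, whose origin is the TCP and whose axes are the flange's). Camera axes: x right, y up, looking along -z (the intrinsics and any distortion apply to the point x, -y, -z); pixel columns grow to the right and rows downward; lengths in m; the calibration is good to about 2 mm. A picture is of the moment at which its call begins: read the wrist's pose just before it.
- workorder.hand_in(): hands the job in, once; it reports no verdict.
Trained networks look in a picture, given as the dict that the camera call returned (one of the last four; its "shot" number tells which), for a name from the list of things; names that differ only in an ending like _2 or _b are one class to them, and where a whole thing is asked for, a point or a joint stands for the part that bears it (a point fixed in the world has none). Each returns a list of dicts, best first, with "confidence" (0 to 1); they miss things now and then, are a little off and sometimes report something else, mostly with a low value. They report only what shows in the picture. A call takes as long as a camera call.
- silhouettes(picture, label): "mask" (400x640 bool, what is visible of it) and "location" ([column, row] in pixels, amid what is visible of it).
- tip_of(picture, label): "location" ([column, row] in pixels: a listed point, or the origin of a listed thing).
The state is a dict: "clock": time; "joint_pos": joint angles; "qvel": joint speeds; "tau": joint torques, N m; "tcp_pos": TCP position; "orientation": TCP orientation; "wrist_force": force on the tool from outside, world axes, zero at the start; "ft_torque": the same for the moment, N m; "finger_gap": finger opening in m.
Only numpy, scipy, OpenCV 4.12 (cv2) and the standard library are available. Lean on these libraries where they do the work, as an engineer would, in place of code of your own. Each camera call takes 0.05 s, during which the arm holds its last target.

## Task

On the packing bench, release the thick battery pack from the charger: press down the release key just to the right of its bay (seen from the charger's front) with one fingertip, and as the spring throws the pack out, stop it with the other finger, standing in its way, before it slides to the front edge of the sloping deck. Do not pinch, lift or tip the pack, leave the slim pack latched in its bay and the other things on the bench where they are. Finish while still holding the pack there, popped out and at rest against your finger.

Things in the scene. Friction and masses are not known exactly. Their poses are not given: they have to be found in the camera images.
- charger: Grey two-bay desktop battery charger, fixed, 212 mm wide (y), 210 deep (x). Origin: under the middle of its footprint, on the bench; x to its back, z up, front (-x) to the worker. Its deck slopes 16 degrees down to the open front edge: 44 mm above the bench at x = 0, 18 mm at x = -91, level across y. A head 34 mm above the deck runs along its back (x > 60). Bays at y = +70 (left) and y = -34 (right).
- thick_pack: The pack to release: black, smooth, 80 mm long (x), 50 wide (y), 28 thick (z), top of three lengthwise round bulges, 180 to 340 g; in the left or the right bay. Origin: centre of its underside; x up the slope to its back, z square to the deck. Seated, its origin is at x = 19 mm in the charger's frame, its front face 40 mm further down the slope, behind a 5 mm high steel catch.
- slim_pack: The other pack, to be left alone: black, 80 x 50 mm and only 16 mm thick, flat top, in the other bay. Origin and axes as for the thick pack.
- lane_left (a point): Point on the deck surface in the middle of the left bay's lane, 40 mm down the slope from the seated pack's front face. The lane is 54 mm wide, smooth, and runs straight down the slope over the front edge; its 12 mm high side rails end 25 mm up the slope from here, and around this point the deck is open. A finger standing here stops the pack after about 30 mm.
- lane_right (a point): The same for the right bay's lane. In either bay a spring plate behind the pack (6 N latched, about 4 N after 30 mm, 55 mm stroke) throws it down the slope within a few tenths of a second of the key going down; unless a finger already stands in its way it slides on over the front edge. The lane point is level with the key beside it.
- key_left (a joint): Travel of the left bay's release key, 0 (up) to 0.008 m (fully down), square to the deck. It lowers the catch, which is clear after about 5 mm. Springs back when let go. Takes about 3 N to start and 5 to 8 N to press fully.
- key_right (a joint): The same for the right bay's release key.
- key_left_top (a point): Middle of the top of the left bay's key: grey ribbed cap, 30 mm along the slope by 24 across, top parallel to the deck and 16 mm above it (8 mm when fully down), 52 mm to the right (charger -y) of the lane's centre line. With one fingertip pressing the key down, the other at the same height, 40 to 70 mm to its left (charger +y), stands in the lane clear of the deck. Site x: up the slope.
- key_right_top (a point): The same for the right bay's key, 52 mm to the right of the right lane's centre line.
- label_roll: Bystander: roll of paper labels standing on end, 72 mm across, 55 mm high, left of the charger. Origin: centre of underside.
- dredger: Bystander: aluminium flour dredger, 64 mm across, 85 mm high, left of the charger. Origin: centre of underside.
- timer: Bystander: white kitchen timer lying flat, 55 x 55 x 25 mm, right of the charger. Origin: centre of underside.
- belt_printer: Bystander: black portable label printer, 115 x 74 mm, 60 mm high, right of the charger. Origin: centre of underside.
- scraper: Bystander: steel dough scraper with wooden handle lying flat, about 95 x 152 mm, 24 mm high. Origin: under its middle.
- mug: Bystander: white mug, 80 mm across plus handle, 92 mm high. Origin: centre of underside.

How it is judged:
By the outcome, as a careful person would: the job done as asked, in the order asked, and still so for the second after the job is handed in, while the arm keeps its last pose, push and grip.
It also fails if it takes over 27 s, if anything falls off the work surface, if the arm or the gripper's body presses on something with over 40 N, if the wrist force passes 120 N, or if a joint passes its speed limit or range.

## Working session

There is one attempt and no reset: what is moved stays moved. The work goes in short steps, Python scripts to look and compute and a shell command to move; the robot and the scene stay as the last step left them, time stands still between calls to the robot, and variables do not carry over. Pictures are saved under pics/ and viewed, and the job is handed in when it is done.

```bash
mkdir -p pics; ls
cat > h.py <<'E'
import numpy as np, cv2
from workcell import get_state, vision, workorder, silhouettes, tip_of
def save(p,n): cv2.imwrite('pics/'+n,p["pixels"][:,:,::-1])
def pt(p,u,v,T=None,d=None):
    T=p["T"] if T is None else T
    if d is None:
        w=p["depth"][int(v)-2:int(v)+3,int(u)-2:int(u)+3]; w=w[w>0]; d=np.median(w)
    K=p["mtx"]; x=(u-K[0,2])/K[0,0]*d; y=(v-K[1,2])/K[1,1]*d
    return (T@np.array([x,-y,-d,1]))[:3]
E
python3 - <<'E'
from h import *
print(get_state())
for n in("top","scene"):
    p=vision.read_camera(n); save(p,n+"0.png"); print(n,p.keys(),p["mtx"].tolist(),p["T"].round(3).tolist())
    for l in("charger","thick_pack","slim_pack","key_left_top","key_right_top","lane_left","lane_right"):
        for r in tip_of(p,l)[:2]:
            u,v=r["location"]; print(l,r["confidence"],u,v,pt(p,u,v).round(4))
E
```

```text
pics
{'clock': 0.0, 'joint_pos': array([-1.37657193e+00,  3.13997481e-01,  4.49747724e-02,  1.30359615e+00,
       -3.67582369e-06,  1.43118839e+00]), 'qvel': array([-2.00478021e-03, -1.43612346e-04, -3.11873908e-04,  2.45991304e-04,
        2.59667110e-06,  1.33348845e-03]), 'tau': array([-3.38885420e-04, -4.80632579e+01,  2.98530221e+01,  1.95118063e-02,
        2.36655308e-05,  6.95940798e-06]), 'tcp_pos': array([ 0.1882939 , -0.54275444,  0.23040881]), 'orientation': array([-9.10873796e-04,  9.86101400e-01,  1.66142103e-01, -2.67191355e-05]), 'wrist_force': array([ 0.14190415, -0.76830177, -0.12454044]), 'ft_torque': array([-0.05572379, -0.04026992,  0.00247552]), 'finger_gap': 0.08540478883331257}
top dict_keys(['pixels', 'depth', 'mtx', 'T', 'shot']) [[396.5940409742664, 0.0, 323.65987221286963], [0.0, 396.5940409742664, 203.1785293275974], [0.0, 0.0, 1.0]] [[0.016, 0.989, -0.146, 0.366], [-1.0, 0.017, 0.007, 0.026], [0.01, 0.146, 0.989, 1.27], [0.0, 0.0, 0.0, 1.0]]
thick_pack 0.85 380.8 192.2 [ 0.5796 -0.1575  0.0762]
slim_pack 0.83 346.6 178.1 [ 0.6241 -0.0532  0.0656]
key_le
[... 337 characters left out ...]
7156743825, 0.0, 319.1297806040792], [0.0, 394.35617156743825, 208.33039395714246], [0.0, 0.0, 1.0]] [[0.057, -0.762, 0.645, 1.248], [0.998, 0.041, -0.039, -0.023], [0.003, 0.646, 0.763, 0.869], [0.0, 0.0, 0.0, 1.0]]
charger 0.76 268.7 227.4 [ 0.6538 -0.1112  0.1011]
thick_pack 0.59 256.6 215.8 [ 0.599  -0.1456  0.0812]
slim_pack 0.84 290.8 226.8 [ 0.629  -0.0586  0.0675]
slim_pack 0.66 186.5 166.2 [ 0.3299 -0.3839  0.0125]
key_left_top 0.56 285.8 200.1 [ 0.5131 -0.0728  0.0406]
key_right_top 0.47 250.2 191.0 [ 0.4709 -0.1746  0.0385]
lane_left 0.59 302.4 214.5 [ 0.5602 -0.028   0.0314]
lane_right 0.7 194.2 227.0 [ 0.6063 -0.3097  0.055 ]
lane_right 0.62 266.0 203.7 [ 0.5444 -0.1248  0.0645]
```

Run:
```python
from h import *
for n in("top0","scene0"):
    i=cv2.imread(f'pics/{n}.png'); c=i[120:300,240:460] if n=="top0" else i[120:300,170:390]
    cv2.imwrite(f'pics/{n}c.png',cv2.resize(c,None,fx=3.3,fy=3.3,interpolation=cv2.INTER_CUBIC))
```

```text
(no output)
```

View pics/top0.png

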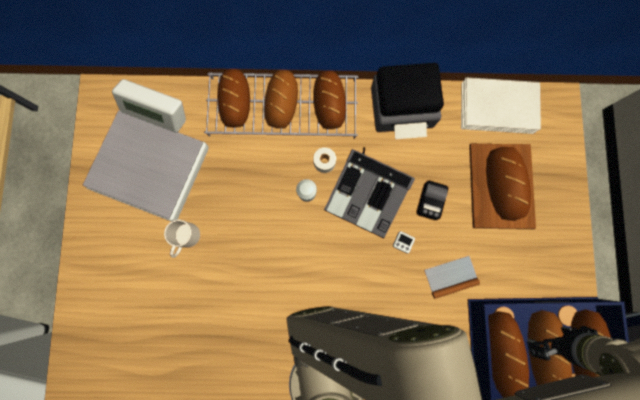

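View pics/top0c.png

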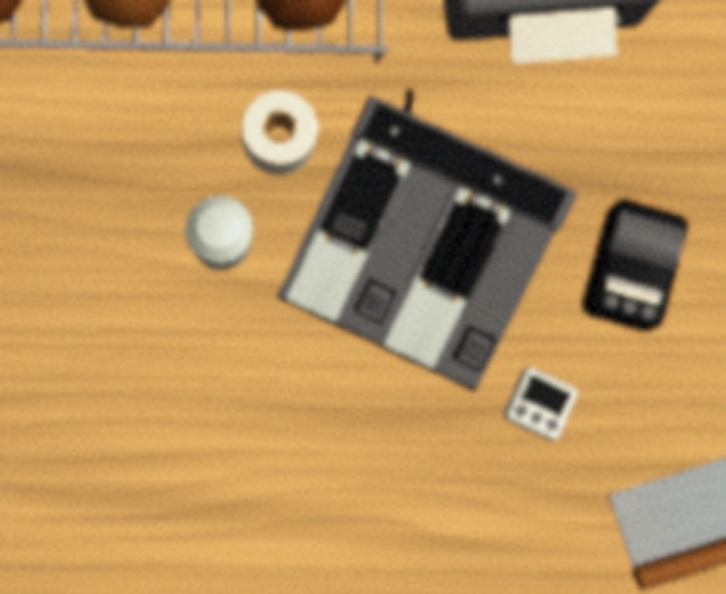

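View pics/scene0c.png

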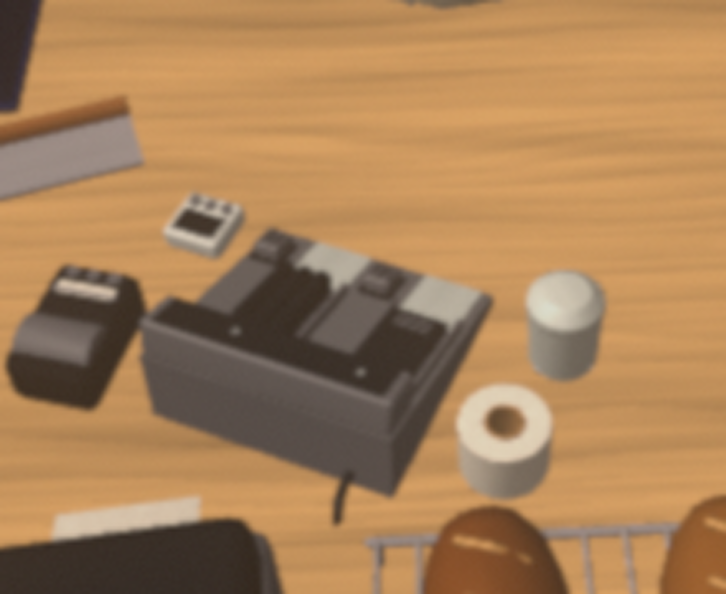

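The thick pack (black ribs, about column 381, row 192 in the top image) is in the right bay. The right key is at about (385, 226) and the slim pack at (347, 178) in the left bay. The charger's yaw is about -25°. I'll move above the right bay, half a turn round so joint 6 stays in range.

```bash
python3 -m inch '[[3.2,-2.5,0,0,0,0,3.8],[3.2,-2.5,0,0,0,0,3.8],[3.2,-2.5,0,0,0,0,3.8],[3.2,-2.5,0,0,0,0,3.8],[3.2,-2.5,0,0,0,0,3.8]]' 20
python3 -m inch '[[3.2,-2.5,0,0,0,0,3.8],[3.2,-2.5,0,0,0,0,3.8],[3.2,-2.5,0,0,0,0,3.8],[3.2,-2.5,0,0,0,0,3.8],[3.2,-2.5,0,0,0,0,3.8]]'
python3 -m inch '[[3.2,-2.5,0,0,0,-8,3.8],[3.2,-2.5,0,0,0,-8,3.8],[0,0,0,0,0,-8,3.8],[0,0,0,0,0,-8,3.8],[0,0,0,0,0,-8,3.8]]'
cat >> h.py <<'E'
from scipy.spatial.transform import Rotation as R
def Rq(q): return R.from_quat([q[1],q[2],q[3],q[0]])
def goal(yaw):
    cx=np.array([np.cos(yaw),np.sin(yaw),0]); cy=np.array([-np.sin(yaw),np.cos(yaw),0]); a=np.radians(16)
    n=-np.sin(a)*cx+np.cos(a)*np.array([0,0,1]); up=np.cos(a)*cx+np.sin(a)*np.array([0,0,1])
    return up,cy,n,np.c_[-up,cy,-n]
def delta(target,M):
    s=get_state(); r=Rq(s["orientation"])
    print("tool shift cm",(r.inv().apply(target-s["tcp_pos"])*100).round(2),"rotvec deg",np.degrees((r.inv()*R.from_matrix(M)).as_rotvec()).round(2))
E
python3 - <<'E'
from h import *
print(get_state()); u,c,n,M=goal(np.radians(-25.3)); delta(np.array([.453,-.134,.187]),M)
E
```

```text
clock: 1.3
tcp_pos: [0.2992, -0.3715, 0.2315]
orientation: [0.0, 0.986, 0.166, 0.0]
wrist_force: [1.0, -0.2, -0.7]
finger_gap: 0.0378
clock: 1.8
tcp_pos: [0.4095, -0.2008, 0.2316]
orientation: [0.0, 0.986, 0.166, 0.0]
wrist_force: [1.5, -0.6, 0.5]
finger_gap: 0.0382
clock: 2.3
tcp_pos: [0.4482, -0.1307, 0.2314]
orientation: [0.0, 0.868, 0.497, 0.0]
wrist_force: [-0.5, -1.1, 0.5]
finger_gap: 0.0379
{'clock': 2.3, 'joint_pos': array([-4.55786557e-01,  1.03870274e-01, -2.18056560e-01,  1.24855287e+00,
       -1.55929039e-04,  1.64657764e+00]), 'qvel': array([-1.18123640e-02,  8.06508159e-05, -1.46766330e-03,  6.79296389e-04,
       -1.57153828e-03, -1.38342408e+00]), 'tau': array([ 4.25055306e-01, -3.57574868e+01,  2.96188849e+01,  5.38522610e-03,
        1.62854599e-02,  1.46051008e+00]), 'tcp_pos': array([ 0.44819252, -0.13066618,  0.23138542]), 'orientation': array([1.74796300e-04, 8.68010789e-01, 4.96545303e-01, 2.42383619e-05]), 'wrist_force': array([-0.50920378, -1.13622731,  0.47125418]), 'ft_torque': array([0.00666715, 0.00060469, 0.01282779]), 'finger_gap': 0.03793422107863824}
tool shift cm [-0.04  0.58  4.44] rotvec deg [-13.27 -12.11 -94.47]
```

```bash
python3 -m inch '[[0,0,0,0,0,-8,3.8],[0,0,0,0,0,-8,3.8],[0,0,0,0,0,-8,3.8],[0,0,0,0,0,-8,3.8],[0,0,0,0,0,-8,3.8]]'
python3 -m inch '[[0,0,0,0,0,-8,3.8],[0,0,0,0,0,-8,3.8],[0,0,0,0,0,-8,3.8],[0,0,0,0,0,-8,3.8],[0,0,0,0,0,-8,3.8]]'
python3 -m inch '[[0,0,0,0,0,-8,3.8],[0,0,0,0,0,-5.5,3.8],[0,0,0,0,-8,0,3.8],[0,0,0,0,-8,0,3.8],[0,0,0,0,0,0,3.8]]'
python3 - <<'E'
from h import *
u,c,n,M=goal(np.radians(-25.3)); delta(np.array([.453,-.134,.187]),M)
s=get_state();p=vision.read_camera("wrist"); save(p,"w0.png")
T=np.eye(4);T[:3,:3]=Rq(s["orientation"]).as_matrix();T[:3,3]=s["tcp_pos"];T=T@p["tool_from_camera"]
print(s["joint_pos"],s["tcp_pos"])
for l in("thick_pack","slim_pack","key_left_top","key_right_top","lane_left","lane_right"):
    for r in tip_of(p,l)[:2]:
        uu,v=r["location"]; print(l,r["confidence"],uu,v,pt(p,uu,v,T).round(4))
np.savez("w0.npz",T=T,d=p["depth"],K=p["mtx"],px=p["pixels"])
E
```

```text
clock: 2.8
tcp_pos: [0.4479, -0.1313, 0.2314]
orientation: [0.0, 0.646, 0.763, -0.0]
wrist_force: [0.6, -0.3, 0.2]
finger_gap: 0.0381
clock: 3.3
tcp_pos: [0.448, -0.1313, 0.2314]
orientation: [0.0, 0.347, 0.938, -0.0]
wrist_force: [-0.0, -0.7, 0.2]
finger_gap: 0.038
clock: 3.8
tcp_pos: [0.4417, -0.1279, 0.2273]
orientation: [0.133, 0.234, 0.963, -0.032]
wrist_force: [-1.3, 0.2, -0.3]
finger_gap: 0.0382
tool shift cm [-0.15 -0.03  4.23] rotvec deg [-0.56 -0.32 -1.95]
[-0.45205155 -0.13130805 -0.49982861  0.92866411 -0.00686506  0.02397633] [ 0.4417229  -0.1278532   0.22728362]
thick_pack 0.75 348.4 236.9 [ 0.5603 -0.1506  0.0728]
slim_pack 0.8 441.0 229.7 [ 0.6068 -0.058   0.0622]
slim_pack 0.69 348.8 235.0 [ 0.5588 -0.1494  0.0719]
key_left_top 0.77 400.0 165.5 [ 0.5216 -0.0715  0.0416]
key_right_top 0.67 297.5 170.0 [ 0.4771 -0.169   0.0416]
lane_left 0.61 444.8 163.0 [ 0.55   -0.0271  0.0271]
lane_right 0.89 348.0 167.4 [ 0.5062 -0.1228  0.0275]
lane_right 0.48 49.2 120.4 [ 0.3188 -0.3818  0.0112]
```

View pics/w0.png

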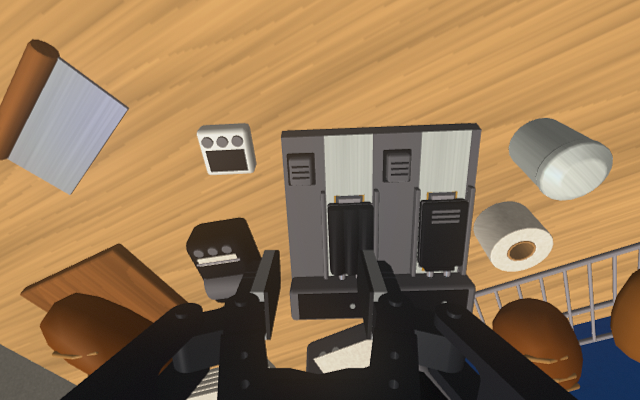

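Run:
```python
from h import *
z=np.load("w0.npz"); i=z["px"][:,:,::-1]
cv2.imwrite("pics/w0c.png",cv2.resize(i[110:320,240:490],None,fx=3,fy=2.8,interpolation=cv2.INTER_CUBIC))
# deck plane fit & front edge
p=dict(depth=z["d"],mtx=z["K"]);T=z["T"]
V,U=np.mgrid[110:330,200:520]; d=z["d"][110:330,200:520]; K=z["K"]
P=np.stack([(U-K[0,2])/K[0,0]*d,-(V-K[1,2])/K[1,1]*d,-d,np.ones_like(d)],-1)@T.T
P=P[...,:3]
for yaw in (-23,-24,-25,-26):
    u,c,n,M=goal(np.radians(yaw)); print(yaw)
u,c,n,M=goal(np.radians(-25))
# height over bench profile: plane fit on lane strip regions
m=np.zeros_like(d,bool); m[135-110:180-110,330-200:368-200]=1; m[135-110:180-110,425-200:465-200]=1
Q=P[m]; cc=Q.mean(0); w=np.linalg.svd(Q-cc)[2][2]; w*=np.sign(w[2]); print("n",w,"slope",np.degrees(np.arccos(w[2])),"yaw",np.degrees(np.arctan2(-w[1],-w[0])),"mean",cc)
# key caps: points 14..18 mm above deck plane
h=(P-cc)@w
for a,b in((270,325),(375,425)):
    mm=(h>.012)&(h<.02)&(U>a)&(U<b)&(V>140)&(V<195); q=P[mm]
    r=cv2.minAreaRect((np.c_[(q-cc)@u,(q-cc)@c]*1000).astype(np.float32)); ctr=cc+u*r[0][0]/1e3+c*r[0][1]/1e3
    print(mm.sum(),r, "key c",ctr+ .016*w, np.median(h[mm]))
# fingertips in tool coords
tfc=p if 0 else None
Tt=np.eye(4)
s=get_state();A=np.eye(4);A[:3,:3]=Rq(s["orientation"]).as_matrix();A[:3,3]=s["tcp_pos"]
t=np.linalg.inv(A)
V,U=np.mgrid[0:400,0:640]; d=z["d"]
Pt=np.stack([(U-K[0,2])/K[0,0]*d,-(V-K[1,2])/K[1,1]*d,-d,np.ones_like(d)],-1)@T.T@t.T
m=(d>0)&(abs(Pt[...,1])<.06)&(abs(Pt[...,0])<.03)&(Pt[...,2]>-.06)&(Pt[...,2]<.01)
for sg in(-1,1):
    q=Pt[m&(np.sign(Pt[...,1])==sg)]; print(sg,len(q),q[:,:3].min(0),q[:,:3].max(0),np.percentile(q[:,2],[95,99]))
    q=q[q[:,2]>-.012]; print("  tip",q[:,:3].min(0),q[:,:3].max(0))
```

```text
-23
-24
-25
-26
n [ 0.74440679 -0.38762755  0.54369423] slope 57.06452331652048 yaw 152.49310314303256 mean [ 0.52021686 -0.07024013  0.02609882]
402 ((13.572744369506836, -112.99873352050781), (19.044116973876953, 66.44279479980469), 10.459264755249023) key c [ 0.49619661 -0.18436769  0.03853908] 0.015925943003796395
388 ((15.209712982177734, 3.6875991821289062), (53.36229705810547, 13.293858528137207), 87.9663314819336) key c [ 0.54693651 -0.07927897  0.03899029] 0.015897895636715148
-1 7743 [-0.00356255 -0.05308207 -0.0599963 ] [ 0.02381235 -0.01590016  0.002555  ] [-0.01149089 -0.00331924]
  tip [-0.00109417 -0.03095195 -0.01199239] [ 0.02151192 -0.0168827   0.002555  ]
1 7733 [-0.00405647  0.01947909 -0.05999402] [0.0244227  0.05710639 0.00222653] [-0.01143961 -0.00311623]
  tip [-0.00154855  0.0206713  -0.01199339] [0.02136701 0.03433687 0.00222653]
```

View pics/w0c.png

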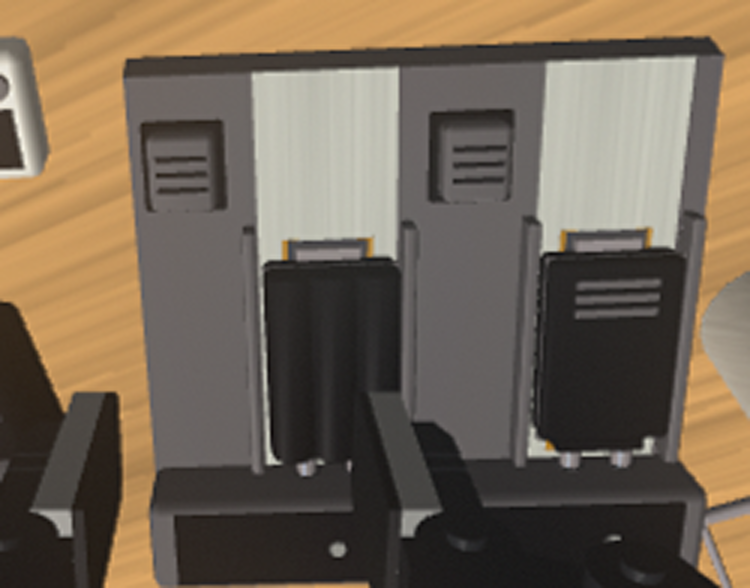

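Run:
```python
from h import *
s=get_state();p=vision.read_camera("wrist")
print(s["clock"],s["tcp_pos"],s["orientation"],s["qvel"].round(3)); t=p["tool_from_camera"]; print(t.round(4))
np.savez("w1.npz",T=t,d=p["depth"],K=p["mtx"],px=p["pixels"])
cv2.imwrite("pics/w1c.png",cv2.resize(p["pixels"][230:400,170:470,::-1],None,fx=2.6,fy=2.6,interpolation=cv2.INTER_CUBIC))
for v in range(240,350,8):
    print(v,[(u,*(pt(p,u,v,t,p["depth"][v,u])*1000).round(0).astype(int)) for u in (256,262,267,271,275,279,283)])
print()
for v in range(240,350,8):
    print(v,[(u,*(pt(p,u,v,t,p["depth"][v,u])*1000).round(0).astype(int)) for u in (352,358,362,366,370,374,378,384)])
```

```text
4.15 [ 0.44971475 -0.13233108  0.23236766] [ 0.13560266  0.23445916  0.96205363 -0.03307012] [ 0.    -0.001 -0.017 -0.005  0.001  0.001]
[[-7.000e-04  9.475e-01  3.199e-01  8.210e-02]
 [ 1.000e+00  9.000e-04 -4.000e-04  1.500e-03]
 [-7.000e-04  3.199e-01 -9.475e-01 -1.418e-01]
 [ 0.000e+00  0.000e+00  0.000e+00  1.000e+00]]
240 [(256, np.int64(-111), np.int64(-83), np.int64(258)), (262, np.int64(-120), np.int64(-78), np.int64(277)), (267, np.int64(-120), np.int64(-71), np.int64(276)), (271, np.int64(-121), np.int64(-66), np.int64(278)), (275, np.int64(-119), np.int64(-60), np.int64(275)), (279, np.int64(-120), np.int64(-54), np.int64(276)), (283, np.int64(-121), np.int64(-49), np.int64(278))]
248 [(256, np.int64(-119), np.int64(-82), np.int64(250)), (262, np.int64(-135), np.int64(-80), np.int64(282)), (267, np.int64(-135), np.int64(-73), np.int64(282)), (271, np.int64(-135), np.int64(-67), np.int64(282)), (275, np.int64(-135), np.int64(-61), np.int64(280)), (279, np.int64(-135), np.int64(-55), np.int64(282)), (283, np.int64(-136), np.int64(-50), np.int64(282))]
256 [(256, np.int64(-1
[... 9370 characters left out ...]
58), np.int64(65), np.int64(243)), (366, np.int64(-12), np.int64(21), np.int64(-35)), (370, np.int64(-9), np.int64(22), np.int64(-39)), (374, np.int64(16), np.int64(17), np.int64(-67)), (378, np.int64(16), np.int64(18), np.int64(-67)), (384, np.int64(17), np.int64(20), np.int64(-68))]
344 [(352, np.int64(-276), np.int64(51), np.int64(247)), (358, np.int64(-274), np.int64(60), np.int64(244)), (362, np.int64(-272), np.int64(66), np.int64(243)), (366, np.int64(-271), np.int64(71), np.int64(242)), (370, np.int64(-271), np.int64(77), np.int64(241)), (374, np.int64(16), np.int64(17), np.int64(-70)), (378, np.int64(16), np.int64(18), np.int64(-70)), (384, np.int64(16), np.int64(19), np.int64(-70))]
```

View pics/w1c.png

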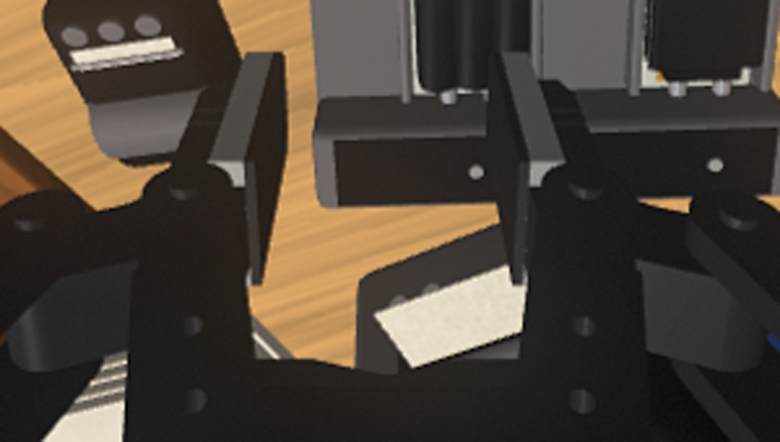

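Run:
```python
from h import *
z=np.load("w1.npz"); K=z["K"]; d=z["d"]
s=get_state();A=np.eye(4);A[:3,:3]=Rq(s["orientation"]).as_matrix();A[:3,3]=s["tcp_pos"]
print(s["clock"],s["tcp_pos"],s["wrist_force"])
T=A@z["T"]
V,U=np.mgrid[0:400,0:640]
P=(np.stack([(U-K[0,2])/K[0,0]*d,-(V-K[1,2])/K[1,1]*d,-d,np.ones_like(d)],-1)@T.T)[...,:3]
i=z["px"].copy()
cv2.imwrite("pics/w1k.png",cv2.resize(i[120:220,270:490,::-1],None,fx=3.6,fy=3.6,interpolation=cv2.INTER_CUBIC))
u,c,n,M=goal(np.radians(-25))
m=np.zeros_like(d,bool); m[140:180,335:368]=1; m[140:180,425:462]=1
Q=P[m]; cc=Q.mean(0); w=np.linalg.svd(Q-cc,full_matrices=False)[2][2]; w*=np.sign(w[2]); print("n",w,"slope",np.degrees(np.arccos(w[2])),"yaw",np.degrees(np.arctan2(-w[1],-w[0])),"mean",cc,"resid",((Q-cc)@w).std())
up=w[2]
h=(P-cc)@w
cs=[]
for a,b in((270,325),(375,425)):
    mm=(h>.011)&(h<.021)&(U>a)&(U<b)&(V>135)&(V<195); q=P[mm]
    r=cv2.minAreaRect((np.c_[(q-cc)@u,(q-cc)@c]*1000).astype(np.float32)); 
    k=(q.min(0)+q.max(0))/2; ctr=q.mean(0); cs.append(ctr)
    print(mm.sum(),r,"px",U[mm].min(),U[mm].max(),V[mm].min(),V[mm].max(),"key mean",ctr,np.median(h[mm]))
e=cs[1]-cs[0]; print("sep",np.linalg.norm(e),"yaw",np.degrees(np.arctan2(-e[0],e[1])))
```

```text
4.2 [ 0.44938237 -0.13215785  0.23196163] [ 0.53704473 -0.23483724  0.28310953]
n [ 0.74905474 -0.39132645  0.53458452] slope 57.68426112632746 yaw 152.41621659843864 mean [ 0.53352919 -0.07426195  0.02978725] resid 0.012396207287768616
470 ((14.08633804321289, -116.31561279296875), (20.536766052246094, 68.0949935913086), 10.674509048461914) px 271 324 170 179 key mean [ 0.49988439 -0.18292812  0.0270042 ] 0.015713410277267005
469 ((15.443488121032715, 1.5515995025634766), (53.697113037109375, 14.608046531677246), 87.55228424072266) px 376 424 170 179 key mean [ 0.54891917 -0.08041843  0.03362154] 0.016390059735621618
sep 0.11382634593014097 yaw -25.563787008274257
```

View pics/w1k.png

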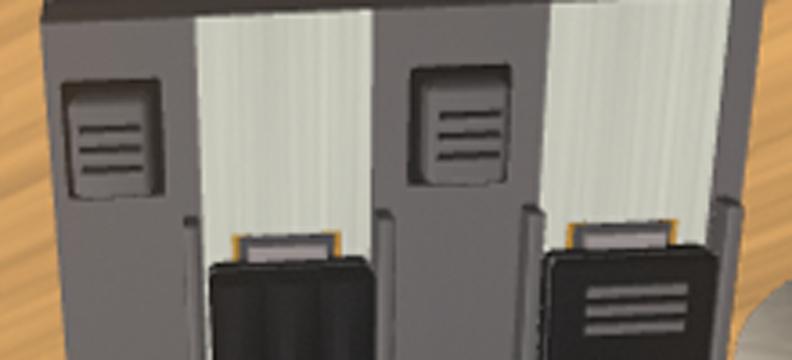

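Run:
```python
from h import *
z=np.load("w1.npz"); K=z["K"]; d=z["d"]
s=get_state();A=np.eye(4);A[:3,:3]=Rq(s["orientation"]).as_matrix();A[:3,3]=s["tcp_pos"]
T=A@z["T"]
print(d[140:180:6,335:368:5].round(3), (d[130:200]==0).mean())
p=dict(mtx=K,depth=d)
def q(cu,cv): # crop->px->3d
    U,V=270+cu/3.6,120+cv/3.6; w=d[int(V)-1:int(V)+2,int(U)-1:int(U)+2]; return pt(p,U,V,T,np.median(w[w>0]))
print("bench",q(20,330),q(15,200))
for nm,cs in dict(keyR=[(70,93),(153,91),(158,196),(71,197)],keyL=[(421,80),(508,70),(508,181),(423,184)]).items():
    P=np.array([q(*c) for c in cs]); print(nm,P.round(4).tolist())
    U,V=np.mean(cs,0); print(q(U,V), q(U,V+8))
print("laneR mid",q((197+372)/2,120),"laneL",q(640,110))
```

```text
[[0.35  0.35  0.35  0.35  0.35  0.349 0.349]
 [0.352 0.352 0.351 0.353 0.352 0.351 0.351]
 [0.353 0.354 0.354 0.355 0.353 0.353 0.354]
 [0.356 0.356 0.356 0.356 0.357 0.357 0.356]
 [0.358 0.36  0.359 0.359 0.359 0.359 0.356]
 [0.361 0.362 0.359 0.36  0.361 0.36  0.361]
 [0.364 0.362 0.363 0.363 0.363 0.363 0.363]] 0.004151785714285715
bench [ 5.49223071e-01 -2.45916874e-01 -6.10278249e-06] [ 0.50169534 -0.21873024 -0.00121427]
keyR [[0.4654, -0.1734, 0.0265], [0.4763, -0.1513, 0.0262], [0.5044, -0.1643, 0.0349], [0.4932, -0.1887, 0.0332]]
[ 0.47957377 -0.16595378  0.04148079] [ 0.48139415 -0.16691675  0.04254002]
keyL [[0.5093, -0.0793, 0.0269], [0.5189, -0.0554, 0.0254], [0.5507, -0.0674, 0.0319], [0.5379, -0.0908, 0.0347]]
[ 0.52184178 -0.07325844  0.04184272] [ 0.52362235 -0.07413253  0.04299377]
laneR mid [ 0.50320386 -0.12054196  0.02580034] laneL [ 0.54935686 -0.024276    0.02595273]
```

```bash
cat > fit.py <<'E'
from h import *
def run(f):
    z=np.load(f); K=z["K"]; d=z["d"]; T=z["T"]
    V,U=np.mgrid[0:400,0:640]
    P=(np.stack([(U-K[0,2])/K[0,0]*d,-(V-K[1,2])/K[1,1]*d,-d,np.ones_like(d)],-1)@T.T)[...,:3]
    return P,U,V,d
if __name__=="__main__":
    s=get_state();A=np.eye(4);A[:3,:3]=Rq(s["orientation"]).as_matrix();A[:3,3]=s["tcp_pos"]
    P,U,V,d=run("w1.npz"); P=P@A[:3,:3].T+A[:3,3]
    m=np.zeros_like(d,bool); m[140:178,335:366]=1; m[140:178,426:462]=1; m&=d>.3
    Q=P[m]
    for _ in range(3):
        cc=Q.mean(0); w=np.linalg.svd(Q-cc,full_matrices=False)[2][2]; w*=np.sign(w[2]); r=(Q-cc)@w; Q=Q[abs(r)<3*r.std()]
    print("n",w,"slope",np.degrees(np.arccos(w[2])),"yaw",np.degrees(np.arctan2(-w[1],-w[0])),r.std())
    u,c,_,M=goal(np.radians(-25)); h=(P-cc)@w; cs=[]
    for a,b in((280,325),(375,425)):
        mm=(h>.0125)&(h<.02)&(U>a)&(U<b)&(V>132)&(V<190)&(d>.3); q=P[mm]; a1=(q-q.mean(0))@u; b1=(q-q.mean(0))@c
        ext=[np.percentile(a1,[1,99]),np.percentile(b1,[1,99])]; ctr=q.mean(0)+u*ext[0].mean()+c*ext[1].mean()
        cs.append(ctr); print(mm.sum(),"ext mm",(np.array(ext)*1000).round(1).tolist(),"mean",q.mean(0).round(4),"ctr",ctr.round(4),np.median(h[mm]).round(4),U[mm].min(),U[mm].max(),V[mm].min(),V[mm].max())
    e=cs[1]-cs[0]; print("sep",np.linalg.norm(e),"yaw",np.degrees(np.arctan2(-e[0],e[1])))
E
python3 fit.py
```

```text
n [-0.24840925  0.11455273  0.96185785] slope 15.87560944509153 yaw -24.756560752452092 0.0007163903450611206
617 ext mm [[-14.2, 15.0], [-11.8, 11.4]] mean [ 0.4799 -0.167   0.0414] ctr [ 0.4802 -0.1674  0.0416] 0.0155 289 324 147 189
646 ext mm [[-14.5, 27.8], [-11.5, 21.2]] mean [ 0.5235 -0.0735  0.0416] ctr [ 0.5313 -0.0719  0.0434] 0.0156 376 421 142 189
sep 0.10835666489909787 yaw -28.167862680532096
```

Run:
```python
from h import *
u,c,n,M=goal(np.radians(-25)); k=np.array([.479,-.170,.042]); delta(k+.025*c+.025*n,M)
```

```text
tool shift cm [ 1.14  0.47 16.94] rotvec deg [-0.66  0.01 -2.3 ]
```

```bash
python3 -m inch '[[0.3,0.1,3.5,-0.7,0,-2.3,4.2],[0.3,0.1,3.5,0,0,0,4.2],[0.3,0.1,3.5,0,0,0,4.2],[0.2,0.1,3.5,0,0,0,4.2],[0,0,2.4,0,0,0,4.2]]'
python3 -m inch '[[0,0,0,0,0,0,4.2],[0,0,0,0,0,0,4.2],[0,0,0,0,0,0,4.2]]'
python3 - <<'E'
from h import *
u,c,n,M=goal(np.radians(-25)); k=np.array([.479,-.170,.042]); delta(k+.025*c+.025*n,M)
s=get_state();print(s["finger_gap"],s["wrist_force"],s["tcp_pos"]);p=vision.read_camera("wrist"); t=p["tool_from_camera"]
np.savez("w2.npz",T=t,d=p["depth"],K=p["mtx"],px=p["pixels"])
cv2.imwrite("pics/w2.png",cv2.resize(p["pixels"][50:350,120:520,::-1],None,fx=2,fy=2,interpolation=cv2.INTER_CUBIC))
for l in("key_right_top","lane_right"):
    for r in tip_of(p,l)[:2]:
        uu,v=r["location"]; print(l,r["confidence"],uu,v,(pt(p,uu,v,t)*1000).round(1))
E
```

```text
clock: 4.7
tcp_pos: [0.4809, -0.1425, 0.0681]
orientation: [0.135, 0.214, 0.967, -0.029]
wrist_force: [-0.3, -0.7, -0.9]
finger_gap: 0.0416
clock: 5.0
tcp_pos: [0.4822, -0.1431, 0.0721]
orientation: [0.137, 0.214, 0.967, -0.03]
wrist_force: [-0.1, 0.0, -0.2]
finger_gap: 0.0418
tool shift cm [ 0.01 -0.07  0.63] rotvec deg [0.04 0.12 0.02]
0.04182430570969342 [-0.13508997  0.0316389  -0.21105749] [ 0.48215614 -0.14310107  0.07212077]
key_right_top 0.73 272.9 236.9 [  0.6 -25.   30.9]
key_right_top 0.59 394.1 258.2 [-22.3  50.9  46.9]
lane_right 0.86 359.7 228.7 [-1.3 27.6 46.8]
```

View pics/w2.png

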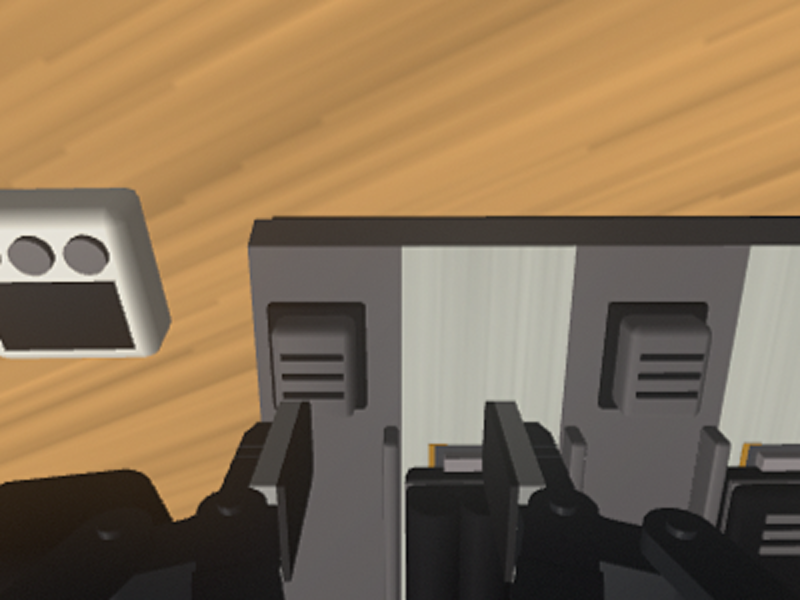

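```bash
python3 -m inch '[[0,-0.1,1.3,0,0,0,4.2],[0,0,1.1,0,0,0,4.2],[0,0,0,0,0,0,4.2],[0,0,0,0,0,0,4.2]]'
python3 - <<'E'
from h import *
s=get_state();print(s["finger_gap"],s["wrist_force"],s["tcp_pos"]);p=vision.read_camera("wrist"); t=p["tool_from_camera"]
np.savez("w3.npz",T=t,d=p["depth"],K=p["mtx"],px=p["pixels"])
cv2.imwrite("pics/w3.png",cv2.resize(p["pixels"][150:350,180:450,::-1],None,fx=2.9,fy=2.9,interpolation=cv2.INTER_CUBIC))
for l in("key_right_top","lane_right"):
    for r in tip_of(p,l)[:2]:
        uu,v=r["location"]; print(l,r["confidence"],uu,v,(pt(p,uu,v,t)*1000).round(1))
E
```

```text
clock: 5.55
tcp_pos: [0.4863, -0.146, 0.0475]
orientation: [0.136, 0.214, 0.967, -0.03]
wrist_force: [0.5, 1.3, 1.0]
finger_gap: 0.042
0.042045802518736755 [0.5020359  1.3058851  0.96114208] [ 0.48629513 -0.14604274  0.04745531]
key_right_top 0.69 272.7 261.3 [  8.7 -19.1 -11.9]
key_right_top 0.5 528.2 359.6 [ 11.2  59.5 -70.7]
lane_right 0.81 366.9 248.8 [-2.3 28.6 21.5]
```

View pics/w3.png

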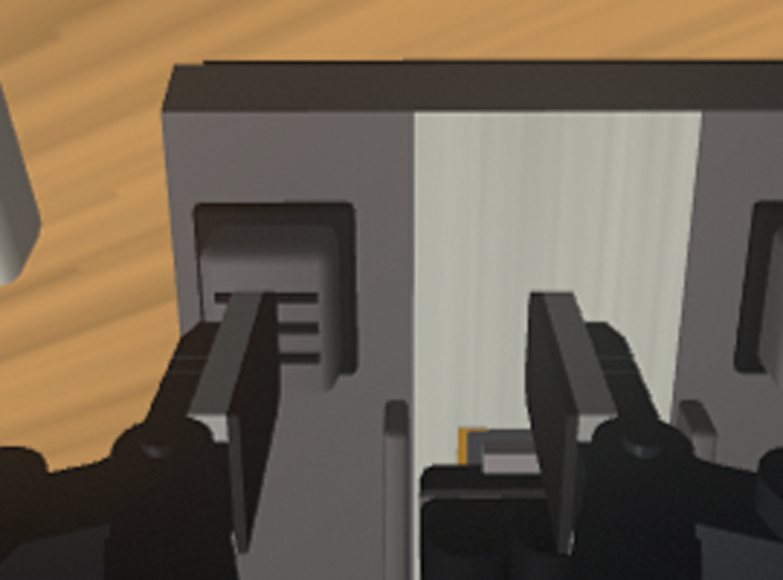

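```bash
python3 -m inch '[[0,0,0.4,0,0,0,4.2],[0,0,0.3,0,0,0,4.2],[0,0,0,0,0,0,4.2],[0,0,0,0,0,0,4.2]]'; python3 -m inch '[[0,0,0.2,0,0,0,4.2],[0,0,0,0,0,0,4.2],[0,0,0,0,0,0,4.2]]'
```

```text
clock: 6.1
tcp_pos: [0.4885, -0.1471, 0.0409]
orientation: [0.136, 0.214, 0.967, -0.03]
wrist_force: [-0.3, 0.7, 0.4]
finger_gap: 0.0418
clock: 6.4
tcp_pos: [0.4889, -0.1473, 0.039]
orientation: [0.136, 0.214, 0.967, -0.03]
wrist_force: [-0.2, -0.4, 3.1]
finger_gap: 0.0417
```

Contact is showing now at 3.1 N, the key's starting force. I'll press on in small steps.

```bash
python3 -m inch '[[0,0,0.2,0,0,0,4.2],[0,0,0.2,0,0,0,4.2],[0,0,0,0,0,0,4.2],[0,0,0,0,0,0,4.2]]'
python3 - <<'E'
from h import *
s=get_state();print(s["finger_gap"],s["wrist_force"],s["tcp_pos"]);p=vision.read_camera("wrist")
cv2.imwrite("pics/w4.png",cv2.resize(p["pixels"][150:350,180:450,::-1],None,fx=2.9,fy=2.9,interpolation=cv2.INTER_CUBIC))
E
```

```text
clock: 6.8
tcp_pos: [0.4884, -0.1471, 0.0341]
orientation: [0.135, 0.214, 0.967, -0.03]
wrist_force: [-3.5, 1.0, 3.6]
finger_gap: 0.0423
0.042336934865633606 [-3.53166644  1.00778506  3.596485  ] [ 0.48842006 -0.14711766  0.03411471]
```

View pics/w4.png

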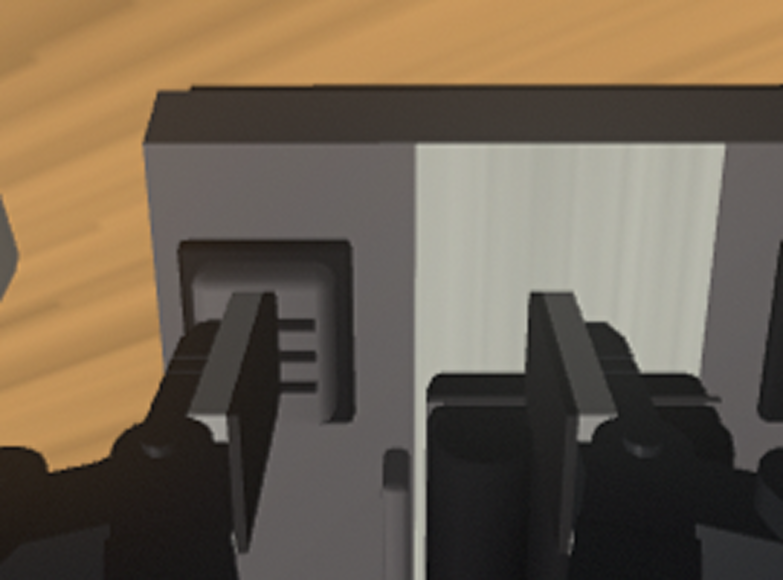

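```bash
python3 -m inch '[[0,0,0,0,0,0,4.2],[0,0,0,0,0,0,4.2],[0,0,0,0,0,0,4.2],[0,0,0,0,0,0,4.2],[0,0,0,0,0,0,4.2]]'
python3 - <<'E'
from h import *
s=get_state();print(s["finger_gap"],s["wrist_force"],s["tcp_pos"],Rq(s["orientation"]).inv().apply(s["wrist_force"]));p=vision.read_camera("wrist")
t=p["tool_from_camera"]
i=p["pixels"][150:350,180:450,::-1]
cv2.imwrite("pics/w5.png",cv2.resize(i,None,fx=2.9,fy=2.9,interpolation=cv2.INTER_CUBIC))
def q(a,b): U,V=180+a/2.9,150+b/2.9; return (pt(p,U,V,t)*1000).round(1)
print("deck",q(470,250),"key top",q(300,340),"key beside",q(308,305),"pack front L/R",q(470,385),q(670,383),"pack top",q(470,425),q(690,420))
p=vision.read_camera("top"); cv2.imwrite("pics/t5.png",cv2.resize(p["pixels"][130:270,280:470,::-1],None,fx=4,fy=4,interpolation=cv2.INTER_CUBIC))
p=vision.read_camera("scene"); cv2.imwrite("pics/s5.png",cv2.resize(p["pixels"][130:280,170:390,::-1],None,fx=3.5,fy=3.5,interpolation=cv2.INTER_CUBIC))
E
```

```text
clock: 7.35
tcp_pos: [0.4884, -0.1471, 0.0342]
orientation: [0.135, 0.214, 0.967, -0.03]
wrist_force: [-4.7, 2.2, 2.3]
finger_gap: 0.042
0.04195399265377333 [-4.69894448  2.24941383  2.33035072] [ 0.48840518 -0.14714068  0.03415136] [ 4.3754214   0.05617078 -3.66374244]
deck [11.7 13.5  8.1] key top [ -0.9 -15.7  -0.7] key beside [  5.9 -14.1  -1. ] pack front L/R [-11.8  13.6   2.5] [-11.4  48.9   2.4] pack top [-11.5  12.8  -9.6] [-11.9  49.5  -7.8]
```

View pics/w5.png

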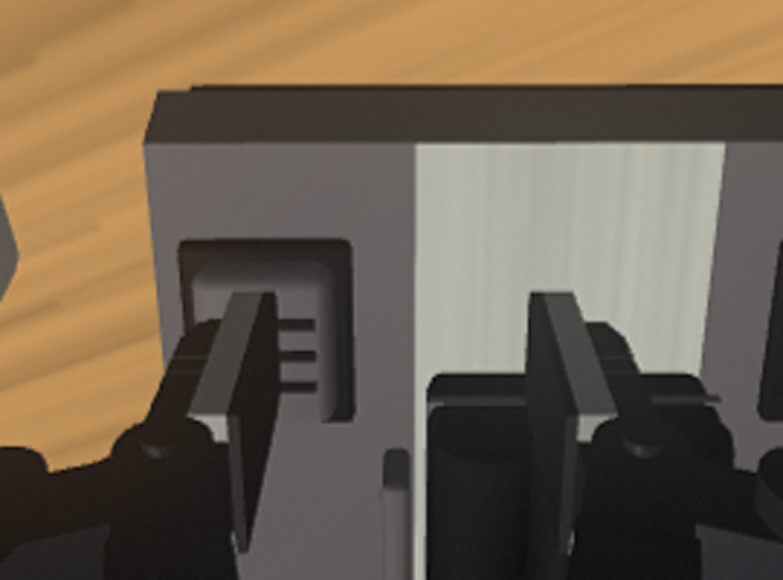

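View pics/s5.png

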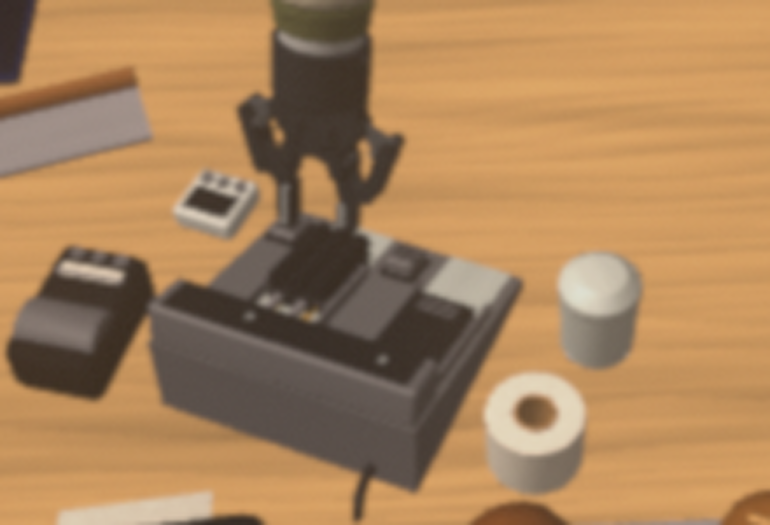

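The wrist image shows the pack's front face, square and touching the upslope side of the finger in the lane (crop 430–715, row 380). The key is held down, and nothing has moved since the last frame. In the scene image the slim pack is still seated and the bystanders haven't moved. I'm handing in.

```bash
python3 -c "
from workcell import workorder; print(workorder.hand_in())"
```

```text
the job is handed in; nothing more can be done
None
```

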